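Slide the cutting board out past the end of the pastry board

ROBOT

A 6-joint arm with a two-finger parallel gripper is mounted at the origin on the work surface. World frame = base frame: x ahead of the robot, y to its left, z up, the work surface at z = 0. Lengths are in m, angles in rad, forces in N, time in s.
With the tool pointing down it reaches from about 0.3 to 0.825 m from the base axis. Payload 5.4 kg.
Tool frame: the origin (TCP) lies midway between the tips of the shut fingers; the grasp point (between the pads) lies 19 mm behind it; z points along the fingers, y is the line along which they close (so a half turn about z gives the same grasp; the last joint's range is limited). The gripper opens to 92 mm and grips with 3 to 60 N. Pads are 20 mm wide; open, the fingers measure 128 mm over their backs; the gripper's body (75 mm by 189 mm) begins 69 mm behind the grasp point.
Start: joints at [-1.385, 0.158, 1.597, -0, 1.386, -0.21], TCP at [0.222, -0.531, 0.215] pointing down, gripper open.
Joint ranges: [-2.91, 2.91], [-0.94, 2.29], [0.18, 2.7], [-1.29, 4.43], [0.17, 2.64], [-3, 3]. Speed limits (rad/s): [2.57, 2.57, 3.14, 3.14, 3.14, 3.14].

INTERFACE

Orientations are given as a unit quaternion [x, y, z, w].
In Python, from cell import env gives the robot as it stands. The module is installed in compiled form; this text tells all that it offers.
- The arm moves only by the tool jog_arm, never from a script. Its argument "deltas" is a list that holds one entry, the list of rows, each a list of 7 numbers: the shift along the tool's x, y, z in m, then the turn, a rotation vector about the tool's x, y, z in degrees, then the opening, from 0 (shut) to 1 (fully open). In form: [[[x, y, z, ax, ay, az, jaw], ...]]. A call has exactly 5 rows; each row shifts and turns the commanded pose from where the row before left it, along the tool's axes as they then stand; what a row does not reach is not made up. A row lasts 1/8 s, in which the tool goes at most 62.5 mm and 10.7 degrees, less where a joint would pass 70% of its speed; a pose out of reach is approached as far as the arm can. A call is refused whole if a number of a shift passes 0.0625 or a number of a turn 10.7, either way. A call with a gripper value outside its range is refused whole. The fingers move at their own pace and stop on an object; "squeeze" is the grip in N (left out, the last holds). Time passes only in rows, so rows that do not move let the fingers close, or fill a call up. It gives the time, the measured TCP pose, the force, the opening and the grip force at its end, in the units of the state.
- env.observe(): the state, without advancing time (a new reading comes with each control period).
- env.grab_frame(name): name is "scene" or "top" or "wrist"; returns the picture (480x640x3 uint8, red, green, blue); there is no depth.
- env.get_calibration(name): a dict with "mtx" (3x3 intrinsics, pixels), "k1" (the pictures are not rectified: a ray, as slopes to the right and down, at radius r is drawn at 1 + k1 r^2 times it, then the intrinsics apply), "rvec" (rotation vector, rad) and "tvec" (3), from world to camera coordinates, as OpenCV has them. Camera axes: x right, y down, z forward; pixel columns grow to the right and rows downward; lengths in m; the calibration is good to about 2 mm. A picture is of the moment at which its call begins: read the wrist's pose just before it. get_calibration takes no time and is no camera call; for the wrist camera it gives the pose at the moment of the call.
- env.close_job(): hands the job in; it is judged then, once.
The state is a dict: "clock": time; "joint_pos": joint angles; "dq": joint speeds; "effort": joint torques, N m; "tcp_pos": TCP position; "eef_rot": TCP orientation; "ft_force": force on the tool from outside, world axes, zero at the start; "torque": the same for the moment, N m; "grip_width": finger opening in m; "grip_force": force on a finger pad.
Only numpy, scipy, OpenCV 4.12 (cv2) and the standard library are available. Lean on these libraries where they do the work, as an engineer would, in place of code of your own. Each camera call takes 0.05 s, during which the arm holds its last target. There are 200 camera calls.

TASK

The thin cutting board with the hanging slot lies flat on the big wooden pastry board, where nobody can get their fingers under it. Push it, without lifting it, so that one long edge lies flat against the raised rail at the back of the pastry board, and about a quarter of its length sticks out past the end of the pastry board nearest the flat baking tray, ready to be picked up by that edge. Leave the tray, the mixing bowl, the cup, the ring cutter and the scissors where they are.

Things in the scene. Friction and masses are not known exactly. Their poses are not given: they have to be found in the camera images.
- pastry_board: Fixed wooden pastry board, 400 mm along its x, 500 along its y, flat top 32 mm above its origin (centre of its underside, on the table). A raised rail runs along its whole +x (back) long edge, away from the robot: 22 mm thick, 26 mm high above the top, inner face at x = +178 mm. The two ends, at y = -250 and +250 mm, are open. Place and yaw (up to 0.12 rad) vary.
- cutting_board: Thin loose white plastic cutting board, 140 mm along its x, 230 along its y, 8 thick, corners rounded, with a 40 x 10 mm hanging slot near its +y end. Origin: centre of its underside, on the pastry board's top. About 0.24 kg; smooth, slides under a push of about 1 N. Starts near the middle, its +x long edge towards the rail, a few cm off it and turned up to 0.2 rad. Tips over the end if half its length sticks out.
- baking_tray: Black baking tray with a sheet of baking paper, 360 mm along x, 250 mm along y, 24 mm high, loose on the table beyond one of the two ends of the pastry board (at its +y or its -y end). Origin: centre of its underside.
- mixing_bowl: White mixing bowl, 220 mm across the rim, 95 mm high, loose on the table beyond the other end of the pastry board. Origin: centre of its underside. Leave alone.
- cup: White ceramic cup without a handle, 84 mm across, 55 mm high, standing on the front (-x) strip of the pastry board. Origin: centre of its underside. Leave alone.
- cutter: Round steel ring cutter, 70 mm across, 30 mm high, open at both ends, on the front strip of the pastry board. Origin: centre of its underside. Leave alone.
- scissors: Kitchen scissors with black handles lying flat on the front strip of the pastry board, 170 mm long along y (handles to +y), 68 mm wide, 10 mm high. Origin: at the pivot, on the underside. Leave alone.

How it is judged:
At the end, for the whole second after the job is handed in: The cutting board lies flat and still, parallel to the rail within 4 degrees, at most 10 mm off it at its middle; 37 to 77 mm of its 230 mm length stick out past the pastry board's end on the tray's side. Tray, bowl, cup, ring cutter and scissors are within 20 mm of their starts (((y of baking_tray in the frame of pastry_board above 0 m and y of cutting_board in the frame of pastry_board between 0.1725 and 0.2125 m) or (y of baking_tray in the frame of pastry_board below 0 m and y of cutting_board in the frame of pastry_board between -0.2125 and -0.1725 m)) and x of cutting_board in the frame of pastry_board above 0.098 m and angle between the y axis of cutting_board and the y axis of pastry_board, either way round below 0.07 rad and z of cutting_board in the frame of pastry_board between 0.027 and 0.037 m and angle between cutting_board's own z axis and vertical below 0.05 rad and linear speed of cutting_board below 0.01 m/s and contact force between the fingers and cutting_board below 0.1 N and distance of each of cup, cutter, scissors, mixing_bowl, baking_tray from where it was at the start of the episode below 0.02 m); the robot touches nothing.
It fails at once if the cutting board is lifted or tipped (z of cutting_board in the frame of pastry_board above 0.04 m or angle between cutting_board's own z axis and vertical above 0.12 rad).
It fails at once if the cutting board drops off the pastry board (z of cutting_board in the frame of pastry_board below 0.02 m).
It fails at once if the tray, bowl, cup, ring cutter or scissors are pushed away, lifted or knocked over (distance of any of cup, cutter, scissors, mixing_bowl, baking_tray from where it was at the start of the episode above 0.02 m or angle between any of cup, cutter, mixing_bowl's own z axis and vertical above 0.35 rad).
It also fails if it takes over 54 s, if anything falls off the work surface, if the arm or the gripper's body presses on something with over 40 N, if the wrist force passes 120 N, or if a joint passes its speed limit or range.

## Working session

There is one attempt and no reset: what is moved stays moved. The work goes in short steps, Python scripts to look and compute and a tool call to move; the robot and the scene stay as the last step left them, time stands still between calls to the robot, and variables do not carry over. Pictures are saved under pics/ and viewed, at most 10 in all, crops included, and the job is handed in when it is done.

Besides the shell and the picture viewer there is one more tool, called as name(argument=value, ...) on one line, values as JSON. jog_arm: Moves the arm, as the interface text tells. Its arguments: {"type":"object","properties":{"deltas":{"type":"array","items":{"type":"array","items":{"type":"array","items":{"type":"number"}}}},"squeeze":{"type":"number"}},"required":["deltas"]}

```bash
mkdir -p pics; cat > h.py <<'E'
import numpy as np, cv2
from cell import env
def snap(n,f):
    im=env.grab_frame(n); cv2.imwrite('pics/'+f,im[:,:,::-1]); return im
def world(n,uv,z,c=None):
    c=c or env.get_calibration(n); K=np.array(c['mtx']); uv=np.array(uv,float).reshape(-1,2)
    p=cv2.undistortPoints(uv[:,None],K,np.array([c['k1'],0,0,0.]))[:,0]
    R=cv2.Rodrigues(np.array(c['rvec'],float))[0]; t=np.array(c['tvec'],float).ravel()
    d=np.c_[p,np.ones(len(p))]@R; o=-R.T@t
    return o+d*((z-o[2])/d[:,2])[:,None]
E
python3 - <<'E'
from h import *
snap('top','top0.png'); snap('scene','scene0.png')
s=env.observe(); print(s['clock'],s['tcp_pos'],s['eef_rot'])
E
```

```text
0.1 [ 0.22156373 -0.52999251  0.21371237] [ 9.80481289e-01  1.96610563e-01 -4.22223633e-06 -8.53188232e-04]
```

View pics/top0.png

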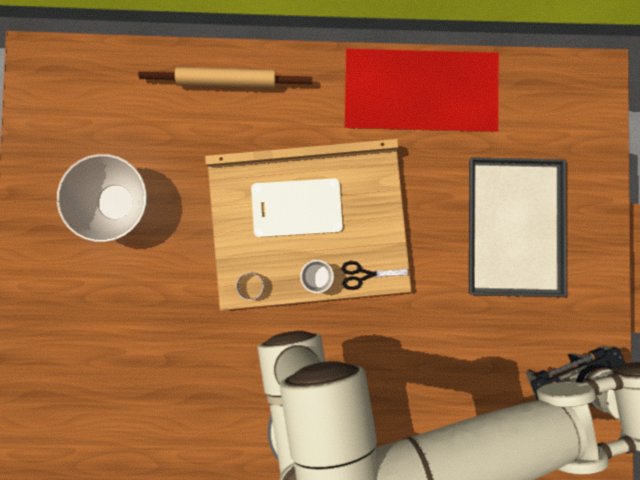

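The view is from above, with +x up and +y left. The tray is on the right (−y, about (518,227)), the bowl on the left (100,198). The cutting board spans about (252,182)–(343,236) and the rail runs (206,158)–(398,143). The front strip holds the cutter (251,287), cup (317,277) and scissors (375,274).

```bash
python3 - <<'E'
from h import *
im=cv2.imread('pics/top0.png'); hsv=cv2.cvtColor(im,cv2.COLOR_BGR2HSV)
m=((hsv[...,1]<50)&(hsv[...,2]>170)).astype(np.uint8); r=np.zeros_like(m); r[172:245,240:355]=1; m*=r
c=max(cv2.findContours(m,0,1)[0],key=cv2.contourArea)
w=world('top',c[:,0].astype(float)+0.,0.04)[:,:2]
b=cv2.minAreaRect(w.astype(np.float32)); print('board',b); print(cv2.boxPoints(b))
print('pastry FL,FR',world('top',[[220,309],[411,292]],.032))
print('rail top outer L,R, ',world('top',[[206,157],[397,140]],.058))
print('rail top inner L,R',world('top',[[207,164],[399,149]],.058))
cv2.imwrite('pics/crop.png',cv2.resize(im[130:320,195:425],None,fx=3.4,fy=3.1,interpolation=cv2.INTER_CUBIC)[:600,:800])
E
```

```text
board ((0.5860922336578369, 0.05090100318193436), (0.13987305760383606, 0.2296106368303299), 4.845261096954346)
[[ 0.5067086   0.15938887]
 [ 0.52610266 -0.06940125]
 [ 0.66547585 -0.05758686]
 [ 0.6460818   0.17120326]]
pastry FL,FR [[ 0.3166953   0.24335578  0.032     ]
 [ 0.37048333 -0.25377806  0.032     ]]
rail top outer L,R,  [[ 0.70877457  0.2870162   0.058     ]
 [ 0.76587197 -0.20751947  0.058     ]]
rail top inner L,R [[ 0.69059706  0.28386551  0.058     ]
 [ 0.74228784 -0.21306482  0.058     ]]
```

View pics/crop.png

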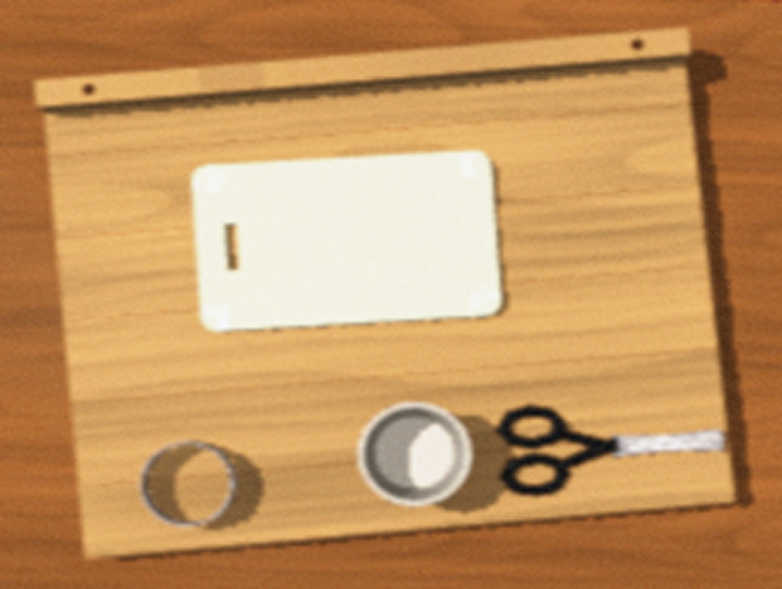

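```bash
cat > plan.py <<'E'
import sys; from h import *
from scipy.spatial.transform import Rotation as R
# args: frame(w|p) x y z psi nrows ; pastry frame: centre C, yaw TH
C=np.array([.5405,.017]); TH=.111
P=np.array([[np.cos(TH),-np.sin(TH)],[np.sin(TH),np.cos(TH)]])
def plan(f,x,y,z,psi,n):
    s=env.observe(); p=np.array(s['tcp_pos']); xa=R.from_quat(s['eef_rot']).as_matrix()[:,0]; ps=np.arctan2(xa[1],xa[0])
    xy=np.array([x,y]); 
    if f=='p': xy=C+P@xy
    t=np.array([*xy,z]); print('now',s['clock'],p,ps,'pastry',P.T@(p[:2]-C),'F',s['ft_force'])
    for i in range(n):
        a=ps+(psi-ps)*i/n; d=(t-p)/n
        X=np.array([np.cos(a),np.sin(a),0]); Y=np.array([np.sin(a),-np.cos(a),0])
        print([round(float(v),4) for v in (d@X,d@Y,-d[2])],round(-np.degrees(psi-ps)/n,2))
if __name__=='__main__':
    a=sys.argv; plan(a[1],*map(float,a[2:6]),int(a[6]))
E
python3 plan.py w .572 .200 .15 1.682 15
```

```text
now 0.1 [ 0.22156373 -0.52999251  0.21371237] 0.3957994820937017 pastry [-0.37756505 -0.50829695] F [-0.79231538  0.15024137  0.09084756]
[0.0403, -0.0359, 0.0042] -4.91
[0.0432, -0.0323, 0.0042] -4.91
[0.0459, -0.0285, 0.0042] -4.91
[0.0481, -0.0245, 0.0042] -4.91
[0.05, -0.0202, 0.0042] -4.91
[0.0516, -0.0159, 0.0042] -4.91
[0.0528, -0.0114, 0.0042] -4.91
[0.0535, -0.0068, 0.0042] -4.91
[0.0539, -0.0022, 0.0042] -4.91
[0.0539, 0.0024, 0.0042] -4.91
[0.0535, 0.007, 0.0042] -4.91
[0.0527, 0.0116, 0.0042] -4.91
[0.0515, 0.016, 0.0042] -4.91
[0.05, 0.0204, 0.0042] -4.91
[0.0481, 0.0246, 0.0042] -4.91
```

jog_arm(deltas=[[[0.04,-0.036,0.004,0,0,-4.9,0.5],[0.043,-0.032,0.004,0,0,-4.9,0.5],[0.046,-0.0285,0.004,0,0,-4.9,0.5],[0.048,-0.0245,0.004,0,0,-4.9,0.5],[0.05,-0.02,0.004,0,0,-4.9,0.5]]])

```text
clock: 0.72
tcp_pos: [0.3386, -0.286, 0.1941]
eef_rot: [0.916, 0.401, 0.0, -0.0]
ft_force: [0.3, 0.4, 0.3]
grip_width: 0.0463
grip_force: 0.0
```

jog_arm(deltas=[[[0.0515,-0.016,0.004,0,0,-4.9,0.5],[0.053,-0.0115,0.004,0,0,-4.9,0.5],[0.0535,-0.007,0.004,0,0,-4.9,0.5],[0.054,-0.002,0.004,0,0,-4.9,0.5],[0.054,0.0025,0.004,0,0,-4.9,0.5]]])

```text
clock: 1.35
tcp_pos: [0.456, -0.0427, 0.1743]
eef_rot: [0.81, 0.587, -0.0, 0.0]
ft_force: [0.7, -0.1, 1.0]
grip_width: 0.046
grip_force: 0.0
```

jog_arm(deltas=[[[0.0535,0.007,0.004,0,0,-4.9,0.5],[0.0525,0.0115,0.004,0,0,-4.9,0.5],[0.0515,0.016,0.004,0,0,-4.9,0.5],[0.05,0.0205,0.004,0,0,-4.9,0.5],[0.048,0.0245,0.004,0,0,-4.9,0.5]]])

```text
clock: 1.98
tcp_pos: [0.5732, 0.2, 0.1539]
eef_rot: [0.667, 0.745, -0.0, -0.0]
ft_force: [0.9, -0.7, 1.0]
grip_width: 0.0458
grip_force: 0.0
```

```bash
python3 plan.py w .572 .200 .038 1.682 5; python3 -c "
from h import *
snap('wrist','w1.png')"
```

```text
now 1.975 [0.57321968 0.19997232 0.15394511] 1.6816574436932648 pastry [0.05278657 0.17822185] F [ 0.94829509 -0.66793348  0.99216581]
[0.0, -0.0002, 0.0232] -0.0
[0.0, -0.0002, 0.0232] -0.0
[0.0, -0.0002, 0.0232] -0.0
[0.0, -0.0002, 0.0232] -0.0
[0.0, -0.0002, 0.0232] -0.0
```

View pics/w1.png

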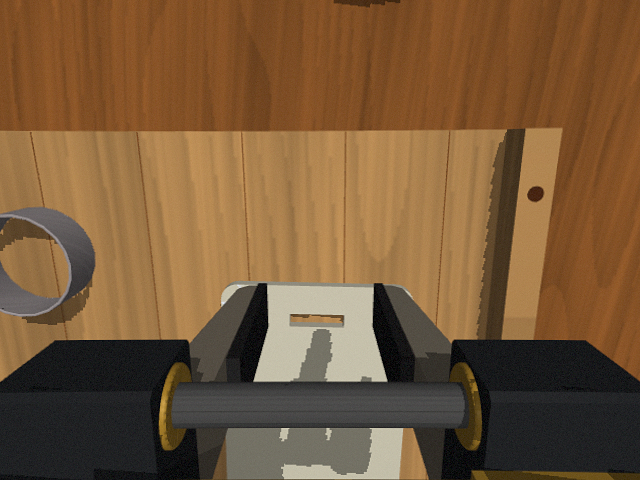

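The wrist view shows the cutting board's slot end at row 285 (columns 225–410), the pastry board's +y end at row 130, and the rail at columns 520–560. I'll convert these to positions.

```bash
python3 - <<'E'
from plan import *
for uv,z in [([315,284],.04),([245,284],.04),([390,284],.04),([50,132],.032),([450,130],.032),([524,128],.058),([560,128],.058),([500,340],.058)]:
    w=world('wrist',uv,z)[0]; print(uv,w.round(4),'p',(P.T@(w[:2]-C)).round(4))
E
```

```text
[315, 284] [0.5735 0.1756 0.04  ] p [0.0504 0.1539]
[245, 284] [0.5239 0.1698 0.04  ] p [0.0004 0.1537]
[390, 284] [0.6267 0.1818 0.04  ] p [0.1039 0.1542]
[50, 132] [0.3877 0.2584 0.032 ] p [-0.1252  0.2569]
[450, 130] [0.6509 0.2911 0.032 ] p [0.1401 0.2602]
[524, 128] [0.6871 0.2957 0.058 ] p [0.1766 0.2607]
[560, 128] [0.7084 0.2979 0.058 ] p [0.198  0.2606]
[500, 340] [0.7041 0.1564 0.058 ] p [0.178  0.1204]
```

jog_arm(deltas=[[[0,0,0.03,0,0,0,0.5],[0,0,0.03,0,0,0,0.5],[0,0,0.03,0,0,0,0.5],[0,0,0.022,0,0,0,0.5],[0,0,0.002,0,0,0,0.5]]])

```text
clock: 2.65
tcp_pos: [0.5709, 0.1979, 0.0383]
eef_rot: [0.668, 0.744, -0.002, -0.002]
ft_force: [-0.3, -0.4, -0.8]
grip_width: 0.0459
grip_force: 0.0
```

```bash
python3 - <<'E'
from plan import *
s=env.observe(); print(s['clock'],s['tcp_pos'],s['ft_force'])
c=env.get_calibration('wrist'); snap('wrist','w2.png'); snap('top','top2.png')
im=cv2.imread('pics/top2.png'); a=cv2.resize(im[130:320,195:425],None,fx=3,fy=3)
b=cv2.imread('pics/w2.png'); b=cv2.resize(b,(480,360))
z=np.zeros((570,800,3),np.uint8); 
a=cv2.resize(im[140:250,200:420],None,fx=3.6,fy=3.6)[:,:800]
cv2.imwrite('pics/c2.png',a); 
E
```

```text
2.65 [0.57090946 0.19793818 0.038267  ] [-0.31825689 -0.39940545 -0.78758298]
```

View pics/w2.png

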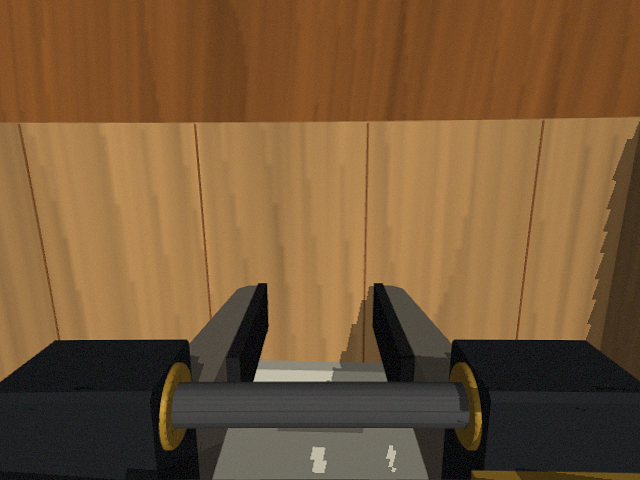

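The fingers stand on the pastry surface side: the cutting board's end is at row 361, below the tips at row 283, so they're clear. The pastry board's end is at row 120.

```bash
python3 - <<'E'
from plan import *
for uv,z in [([320,361],.04),([30,122],.032),([610,118],.032)]:
    w=world('wrist',uv,z)[0]; print(uv,w.round(4),'p',(P.T@(w[:2]-C)).round(4))
E
python3 plan.py p .052 -.04 .0355 1.682 10
```

```text
[320, 361] [0.5752 0.172  0.04  ] p [0.0517 0.1502]
[30, 122] [0.4482 0.262  0.032 ] p [-0.0646  0.2537]
[610, 118] [0.6796 0.2885 0.032 ] p [0.1683 0.2544]
now 2.75 [0.57297446 0.19821172 0.04075348] 1.6785621535331414 pastry [0.05234783 0.17649924] F [-0.83750635  0.60136826  0.80075502]
[-0.0216, 0.0, 0.0005] -0.02
[-0.0216, 0.0, 0.0005] -0.02
[-0.0216, 0.0, 0.0005] -0.02
[-0.0216, 0.0, 0.0005] -0.02
[-0.0216, 0.0, 0.0005] -0.02
[-0.0216, -0.0, 0.0005] -0.02
[-0.0216, -0.0, 0.0005] -0.02
[-0.0216, -0.0, 0.0005] -0.02
[-0.0216, -0.0, 0.0005] -0.02
[-0.0216, -0.0, 0.0005] -0.02
```

jog_arm(deltas=[[[0,0,0.004,0,0,0,0.5],[0,0,0,0,0,0,0.5],[-0.005,0,0,0,0,0,0.5],[-0.005,0,0,0,0,0,0.5],[-0.005,0,0,0,0,0,0.5]]])

```text
clock: 3.38
tcp_pos: [0.5747, 0.1828, 0.0367]
eef_rot: [0.668, 0.744, 0.0, 0.0]
ft_force: [-0.0, 0.4, -0.3]
grip_width: 0.0461
grip_force: 0.0
```

```bash
python3 plan.py p .052 -.03 .0355 1.682 10
```

```text
now 3.375 [0.57473684 0.18284937 0.03673333] 1.6784345234652074 pastry [0.05239765 0.16103622] F [-0.01231036  0.40542427 -0.32949213]
[-0.0191, 0.0, 0.0001] -0.02
[-0.0191, 0.0, 0.0001] -0.02
[-0.0191, 0.0, 0.0001] -0.02
[-0.0191, 0.0, 0.0001] -0.02
[-0.0191, -0.0, 0.0001] -0.02
[-0.0191, -0.0, 0.0001] -0.02
[-0.0191, -0.0, 0.0001] -0.02
[-0.0191, -0.0, 0.0001] -0.02
[-0.0191, -0.0, 0.0001] -0.02
[-0.0191, -0.0, 0.0001] -0.02
```

jog_arm(deltas=[[[-0.01,0,0.001,0,0,0,0.5],[-0.012,0,0,0,0,0,0.5],[-0.012,0,0,0,0,0,0.5],[-0.012,0,0,0,0,0,0.5],[-0.012,0,0,0,0,0,0.5]]])

```text
clock: 4.0
tcp_pos: [0.5809, 0.1247, 0.0355]
eef_rot: [0.668, 0.744, -0.0, -0.0]
ft_force: [0.6, 0.3, -0.2]
grip_width: 0.0458
grip_force: 0.3
```

jog_arm(deltas=[[[-0.014,0,0,0,0,0,0.5],[-0.014,0,0,0,0,0,0.5],[-0.014,0,0,0,0,0,0.5],[-0.014,0,0,0,0,0,0.5],[-0.01,0,0,0,0,0,0.5]]])

```text
clock: 4.62
tcp_pos: [0.5881, 0.059, 0.0356]
eef_rot: [0.668, 0.744, 0.0, 0.0]
ft_force: [0.1, 1.3, 0.7]
grip_width: 0.0461
grip_force: 0.3
```

```bash
python3 - <<'E'
from plan import *
snap('top','top3.png'); im=cv2.imread('pics/top3.png')
cv2.imwrite('pics/c3.png',cv2.resize(im[130:320,195:425],None,fx=3.4,fy=3.1,interpolation=cv2.INTER_CUBIC))
plan('p',.052,-.065,.0355,1.682,5)
E
```

```text
now 4.675 [0.58829511 0.05807689 0.03568248] 1.6776760148619827 pastry [0.05205115 0.03552973] F [-0.12475772 -1.49038241  0.01985204]
[-0.0201, 0.0001, 0.0] -0.05
[-0.0201, 0.0001, 0.0] -0.05
[-0.0201, 0.0, 0.0] -0.05
[-0.0201, 0.0, 0.0] -0.05
[-0.0201, 0.0, 0.0] -0.05
```

View pics/c3.png

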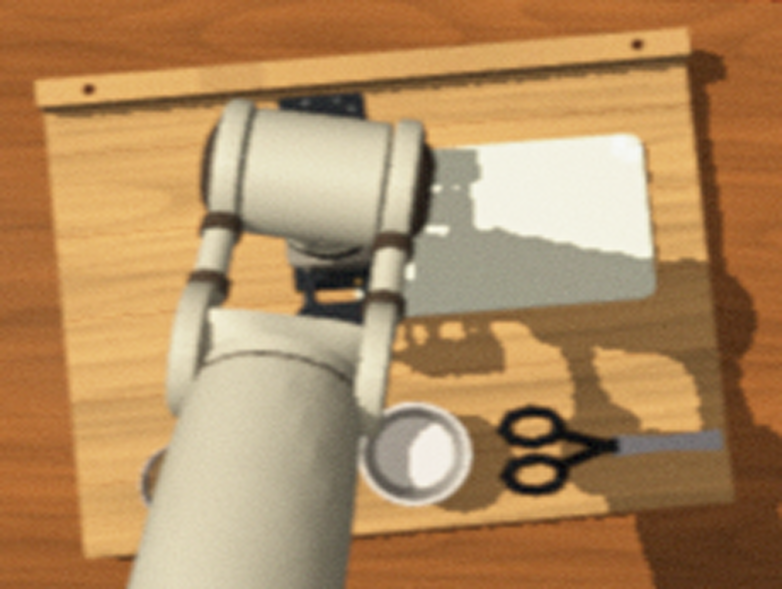

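The board slid straight. Its leading edge is at crop column 650 and the pastry end at about 712 (roughly 47 mm short of it), so about 100 mm of pushing remains.

jog_arm(deltas=[[[-0.012,0,0,0,0,0,0.5],[-0.014,0,0,0,0,0,0.5],[-0.014,0,0,0,0,0,0.5],[-0.014,0,0,0,0,0,0.5],[-0.012,0,0,0,0,0,0.5]]])

```text
clock: 5.3
tcp_pos: [0.5951, -0.0066, 0.0356]
eef_rot: [0.668, 0.744, 0.0, 0.0]
ft_force: [-0.0, 0.6, 1.1]
grip_width: 0.0458
grip_force: 0.3
```

jog_arm(deltas=[[[-0.01,0,0,0,0,0,0.5],[-0.008,0,0,0,0,0,0.5],[-0.007,0,0,0,0,0,0.5],[-0.004,0,0,0,0,0,0.5],[0,0,0,0,0,0,0.5]]])

```text
clock: 5.92
tcp_pos: [0.5982, -0.0347, 0.0356]
eef_rot: [0.668, 0.744, -0.0, 0.0]
ft_force: [0.0, -0.1, 0.2]
grip_width: 0.046
grip_force: 0.0
```

```bash
python3 - <<'E'
from plan import *
snap('top','top4.png'); im=cv2.imread('pics/top4.png')
cv2.imwrite('pics/c4.png',cv2.resize(im[130:320,250:480],None,fx=3.4,fy=3.1,interpolation=cv2.INTER_CUBIC))
plan('p',.052,-.065,.0355,1.682,1)
E
```

```text
now 5.975 [ 0.59815794 -0.03442522  0.03560721] 1.678681639946643 pastry [ 0.05160661 -0.05749564] F [-0.98876805  0.32998692  0.01743241]
[-0.0075, 0.0004, 0.0001] -0.19
```

View pics/c4.png

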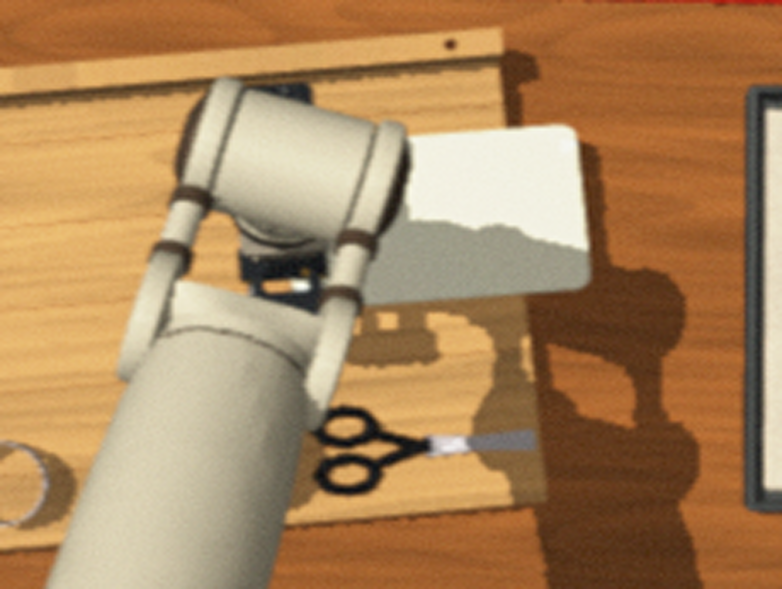

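The cutting board's edge is at crop column 583 and the pastry end at 516 on row 210, so the overhang is about 51 mm. I'll push 6 mm more, then back off and raise.

jog_arm(deltas=[[[-0.003,0,0,0,0,0,0.5],[-0.003,0,0,0,0,0,0.5],[0,0,0,0,0,0,0.5],[0.015,0,0,0,0,0,0.5],[0.015,0,0,0,0,0,0.5]]])

```text
clock: 6.6
tcp_pos: [0.5954, -0.0093, 0.0356]
eef_rot: [0.668, 0.744, 0.0, -0.0]
ft_force: [-0.0, 0.1, -0.2]
grip_width: 0.046
grip_force: 0.0
```

jog_arm(deltas=[[[0,0,-0.03,0,0,0,0.5],[0,0,-0.03,0,0,0,0.5],[0,0,-0.03,0,0,0,0.5],[0,0,-0.02,0,0,0,0.5],[0,0,0,0,0,0,0.5]]])

```text
clock: 7.22
tcp_pos: [0.5966, -0.0101, 0.1472]
eef_rot: [0.668, 0.744, 0.001, 0.001]
ft_force: [0.1, -0.6, -0.1]
grip_width: 0.0457
grip_force: 0.0
```

```bash
python3 plan.py p -.052 -.187 .145 .112 10
```

```text
now 7.225 [ 0.59661137 -0.01013789  0.14717216] 1.6792390841179325 pastry [ 0.05275992 -0.03318646] F [ 0.05348105 -0.58403948 -0.1378092 ]
[-0.0154, -0.0104, 0.0002] 8.98
[-0.0168, -0.0079, 0.0002] 8.98
[-0.0179, -0.0052, 0.0002] 8.98
[-0.0185, -0.0023, 0.0002] 8.98
[-0.0186, 0.0006, 0.0002] 8.98
[-0.0183, 0.0035, 0.0002] 8.98
[-0.0175, 0.0063, 0.0002] 8.98
[-0.0163, 0.0089, 0.0002] 8.98
[-0.0147, 0.0114, 0.0002] 8.98
[-0.0128, 0.0135, 0.0002] 8.98
```

jog_arm(deltas=[[[-0.0155,-0.0105,0,0,0,9,0.6],[-0.017,-0.008,0,0,0,9,0.6],[-0.018,-0.005,0,0,0,9,0.6],[-0.0185,-0.0025,0,0,0,9,0.6],[-0.0185,0.0005,0,0,0,9,0.6]]])

```text
clock: 7.85
tcp_pos: [0.5503, -0.0929, 0.1436]
eef_rot: [0.903, 0.43, -0.001, -0.001]
ft_force: [0.3, -0.3, 0.5]
grip_width: 0.0548
grip_force: 0.0
```

jog_arm(deltas=[[[-0.0185,0.0035,0,0,0,9,0.6],[-0.0175,0.0065,0,0,0,9,0.6],[-0.0165,0.009,0,0,0,9,0.6],[-0.0145,0.0115,0,0,0,9,0.6],[-0.013,0.0135,0,0,0,9,0.6]]])

```text
clock: 8.48
tcp_pos: [0.5066, -0.1753, 0.1437]
eef_rot: [0.999, 0.051, -0.001, -0.001]
ft_force: [-0.3, 0.2, -0.2]
grip_width: 0.0554
grip_force: 0.0
```

```bash
python3 - <<'E'
from plan import *
plan('p',-.052,-.187,.036,.112,5)
c=env.get_calibration('wrist'); snap('wrist','w5.png')
E
```

```text
now 8.475 [ 0.5065884  -0.17532025  0.14368823] 0.10265980425835196 pastry [-0.05500664 -0.18738022] F [-0.30781408  0.177594   -0.24841971]
[0.0006, -0.0001, 0.0215] -0.11
[0.0006, -0.0001, 0.0215] -0.11
[0.0006, -0.0001, 0.0215] -0.11
[0.0006, -0.0001, 0.0215] -0.11
[0.0006, -0.0001, 0.0215] -0.11
```

View pics/w5.png

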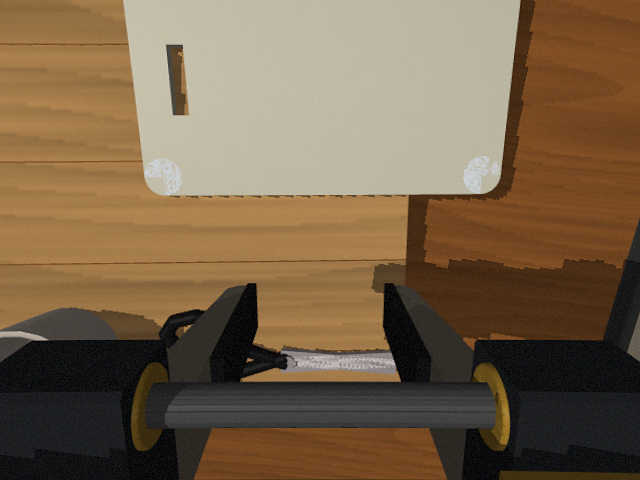

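The cutting board's front edge is at row 194 (columns 143–508) and the pastry end at column 408. The scissors blade is at rows 347–375 and the cup at lower left. I'll check distances.

```bash
python3 - <<'E'
from plan import *
for n,uv,z in [('edge',[325,194],.04),('edgeL',[190,195],.04),('edgeR',[460,194],.04),('right',[513,100],.04),('left',[135,100],.04),('pend',[407,210],.032),('pend2',[406,280],.032),('scis',[330,347],.042),('scisHandle',[190,312],.042),('cup',[60,310],.06)]:
    w=world('wrist',uv,z)[0]; print(n,(P.T@(w[:2]-C)).round(4))
E
```

```text
edge [-0.0217 -0.1921]
edgeL [-0.0212 -0.104 ]
edgeR [-0.0231 -0.2799]
right [ 0.0339 -0.3078]
left [ 0.0374 -0.0762]
pend [-0.0345 -0.2476]
pend2 [-0.0847 -0.2489]
scis [-0.131  -0.1943]
scisHandle [-0.1025 -0.097 ]
cup [-0.0918 -0.0202]
```

jog_arm(deltas=[[[0.002,0,0.03,0,0,0,0.6],[0,0,0.03,0,0,0,0.6],[0,0,0.03,0,0,0,0.6],[0,0,0.015,0,0,0,0.6],[0,0,0.003,0,0,0,0.6]]])

```text
clock: 9.15
tcp_pos: [0.509, -0.1745, 0.0363]
eef_rot: [0.999, 0.054, -0.001, -0.001]
ft_force: [0.3, 0.2, -1.5]
grip_width: 0.0553
grip_force: 0.0
```

jog_arm(deltas=[[[0.003,0,0,0,0,0,0.6],[0.004,0,0,0,0,0,0.6],[0.004,0,0,0,0,0,0.6],[0.002,0,0,0,0,0,0.6],[0,0,0,0,0,0,0.6]]])

```text
clock: 9.78
tcp_pos: [0.523, -0.1739, 0.0377]
eef_rot: [0.999, 0.054, 0.0, 0.0]
ft_force: [-0.2, -0.4, 0.3]
grip_width: 0.0552
grip_force: 0.0
```

```bash
python3 plan.py p .024 -.188 .0355 .112 6
```

```text
now 9.775 [ 0.52295477 -0.17394766  0.03774564] 0.10795472794342283 pastry [-0.03858894 -0.18782901] F [-0.20903101 -0.3934102   0.26015586]
[0.0104, -0.0, 0.0004] -0.04
[0.0104, 0.0, 0.0004] -0.04
[0.0104, 0.0, 0.0004] -0.04
[0.0104, 0.0, 0.0004] -0.04
[0.0104, 0.0, 0.0004] -0.04
[0.0104, 0.0, 0.0004] -0.04
```

jog_arm(deltas=[[[0,0,0.002,0,0,0,0.6],[0.006,0,0,0,0,0,0.6],[0.01,0,0,0,0,0,0.6],[0.01,0,0,0,0,0,0.6],[0.01,0,0,0,0,0,0.6]]])

```text
clock: 10.4
tcp_pos: [0.5594, -0.17, 0.0356]
eef_rot: [0.999, 0.054, -0.0, 0.0]
ft_force: [-0.9, -0.7, 0.4]
grip_width: 0.055
grip_force: 0.3
```

jog_arm(deltas=[[[0.009,0,0,0,0,0,0.6],[0.007,0,0,0,0,0,0.6],[0.006,0,0,0,0,0,0.6],[0.003,0,0,0,0,0,0.6],[0,0,0,0,0,0,0.6]]])

```text
clock: 11.02
tcp_pos: [0.5836, -0.1674, 0.0357]
eef_rot: [0.999, 0.054, 0.0, 0.0]
ft_force: [-0.4, 0.0, -1.4]
grip_width: 0.0556
grip_force: 0.0
```

jog_arm(deltas=[[[0.002,0,0,0,0,0,0.6],[0.002,0,0,0,0,0,0.6],[0.001,0,0,0,0,0,0.6],[0,0,0,0,0,0,0.6],[0,0,0,0,0,0,0.6]]])

```text
clock: 11.65
tcp_pos: [0.5885, -0.1669, 0.0357]
eef_rot: [0.999, 0.054, 0.0, 0.0]
ft_force: [0.2, -0.8, 0.0]
grip_width: 0.0553
grip_force: 0.0
```

```bash
python3 plan.py p .028 -.188 .0355 .112 1
```

```text
now 11.65 [ 0.58845904 -0.16687194  0.03566138] 0.10774794043464381 pastry [ 0.027296   -0.18805289] F [ 0.21761178 -0.83314654  0.00692487]
[0.0007, -0.0001, 0.0002] -0.24
```

jog_arm(deltas=[[[0.001,0,0,0,0,0,0.6],[0.001,0,0,0,0,0,0.6],[0.001,0,0,0,0,0,0.6],[0,0,0,0,0,0,0.6],[0,0,0,0,0,0,0.6]]])

```text
clock: 12.28
tcp_pos: [0.591, -0.1667, 0.0355]
eef_rot: [0.999, 0.054, -0.0, 0.0]
ft_force: [-3.4, -2.5, 1.5]
grip_width: 0.055
grip_force: 1.8
```

```bash
python3 - <<'E'
from plan import *
plan('p',.028,-.188,.0355,.112,1)
snap('scene','s6.png');snap('top','top6.png'); im=cv2.imread('pics/top6.png')
cv2.imwrite('pics/c6.png',cv2.resize(im[130:260,290:480],None,fx=4.2,fy=4.2,interpolation=cv2.INTER_CUBIC))
E
```

```text
now 12.275 [ 0.59095533 -0.16665035  0.03549771] 0.10796990000891772 pastry [ 0.02980146 -0.18810919] F [-3.42806606 -2.54956573  1.53729609]
[-0.0018, -0.0001, -0.0] -0.23
```

View pics/c6.png

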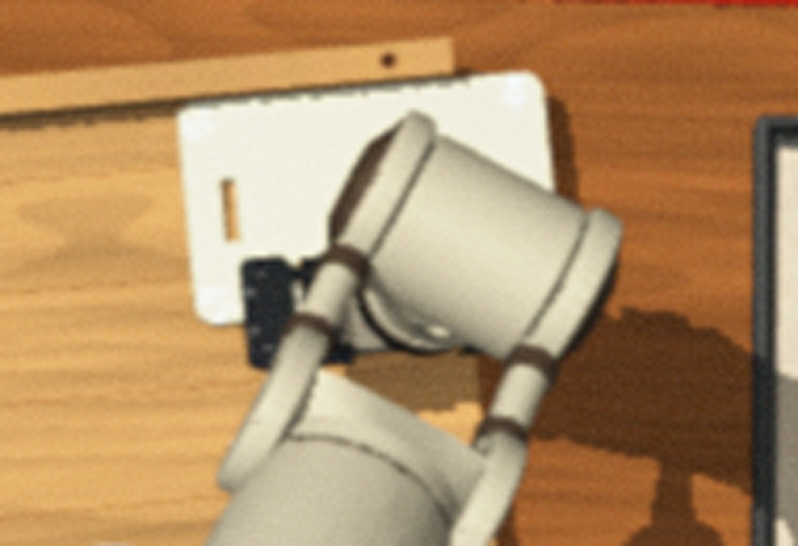

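The board lies against the rail and the force has risen to about 4 N. Its edge is at column 545 and the rail end at about 456, so the overhang is about 54 mm. I'll give it a slight extra press, back off and raise.

jog_arm(deltas=[[[0.001,0,0,0,0,0,0.6],[0,0,0,0,0,0,0.6],[-0.005,0,0,0,0,0,0.6],[-0.012,0,0,0,0,0,0.6],[-0.012,0,0,0,0,0,0.6]]])

```text
clock: 13.0
tcp_pos: [0.5629, -0.1694, 0.0356]
eef_rot: [0.999, 0.054, 0.0, -0.0]
ft_force: [-0.3, 0.6, -0.5]
grip_width: 0.0553
grip_force: 0.0
```

jog_arm(deltas=[[[-0.003,0,-0.02,0,0,0,0.6],[0,0,-0.04,0,0,0,0.6],[0,0,-0.04,0,0,0,0.6],[0,0,-0.03,0,0,0,0.6],[0,0,0,0,0,0,0.6]]])

```text
clock: 13.62
tcp_pos: [0.5628, -0.171, 0.1702]
eef_rot: [0.999, 0.054, 0.004, 0.002]
ft_force: [-0.8, 0.2, -0.4]
grip_width: 0.0549
grip_force: 0.0
```

jog_arm(deltas=[[[-0.03,0.02,0,0,0,0,0.6],[-0.03,0.02,0,0,0,0,0.6],[0,0,0,0,0,0,0.6],[0,0,0,0,0,0,0.6],[0,0,0,0,0,0,0.6]]])

```text
clock: 14.25
tcp_pos: [0.5056, -0.2154, 0.1653]
eef_rot: [0.999, 0.054, -0.0, -0.0]
ft_force: [-0.3, 0.3, -0.1]
grip_width: 0.0551
grip_force: 0.0
```

```bash
python3 - <<'E'
from plan import *
plan('p',.028,-.188,.0355,.112,1)
snap('wrist','w7.png')
E
```

```text
now 14.25 [ 0.50563599 -0.21535365  0.16529656] 0.10883267371654269 pastry [-0.06038778 -0.22706174] F [-0.27015712  0.29343037 -0.1367967 ]
[0.0883, -0.0393, 0.1298] -0.18
```

View pics/w7.png

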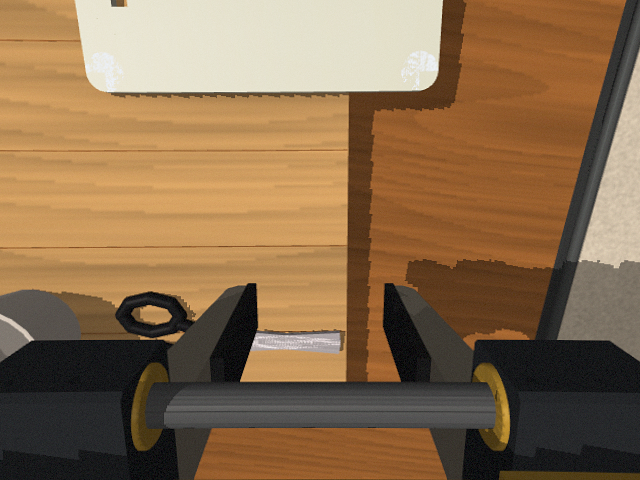

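The front edge is at row 92, straight and parallel. The right edge is at column 441, the pastry end at column 348, and the scissors are undisturbed. One check, then hand in.

```bash
python3 - <<'E'
from plan import *
q={}
for n,uv,z in [('eL',[130,92],.04),('eR',[400,92],.04),('right',[441,50],.04),('left',[82,50],.04),('pend',[349,100],.032)]:
    w=world('wrist',uv,z)[0]; q[n]=P.T@(w[:2]-C); print(n,q[n].round(4))
o=q['pend'][1]-q['right'][1]; print('overhang',o)
if .045<o<.069 and q['eL'][0]>.03: print(env.close_job())
E
```

```text
eL [ 0.0386 -0.1014]
eR [ 0.0386 -0.2796]
right [ 0.0637 -0.3046]
left [ 0.0635 -0.0742]
pend [ 0.0345 -0.2464]
overhang 0.05818419990633408
the job is handed in; nothing more can be done
None
```

The job is handed in after about 14 s of the 54 s allowed: the cutting board lies flat against the rail and parallel to it, with about 58 mm sticking out past the tray end; the scissors looked undisturbed in the last picture, and I didn't measure the other items again.

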